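Load a paste syringe into the bench dispenser

TASK

Load the white syringe with the blue plunger into the bench dispenser: lower it crosswise into the slotted holder so that its flange sits in the groove behind the slotted plate and the barrel lies fully home, and let go of it. Then slide the pusher by its orange tab up against the plunger and press it snug for a moment (about 5 N at the tab), so that the slack is taken up, without pushing the plunger in. Work gently: do not force the flange, and leave the spare syringe and the other things on the bench as they are.

Things in the scene. Friction and masses are not known exactly. Their poses are not given: they have to be found in the camera images.
- syringe: Milky white paste syringe with blue plunger and orange cap, about 67 g, level in one of the rest's two berths. Origin on its axis in the middle of the flange's thickness; y axis along the barrel, nozzle to -y, plunger to +y; its roll does not matter. Barrel 24 mm across to y = -98 mm, cap to -118; round flange 40 mm across, 3 mm thick. Brittle: put it in with under 15 N.
- barrel_mid (a point): Point on the white syringe's axis 47 mm ahead (-y) of the flange's middle: a good place to pinch the 24 mm barrel from above, midway between the rest's two supports, which stand 34 mm either side of it (8 mm thick) and rise to the axis height.
- plunger_head (a point): Centre of the rear (+y) face of the plunger's round head, 26 mm across, 48 mm behind the flange's middle.
- plunger (a joint): How far the plunger has been pressed into the barrel (m): 0 at the start. Stiff: it moves only above about 10 N. More than 1.5 mm counts as paste pressed out.
- pump: Dark grey bench syringe dispenser, fixed, 345 x 124 mm. Origin on the table top below the seat's axis; y along the seat, horizontal, nozzle end at -y, drive housing (112 mm high) from y = 150 mm to +y. A seated barrel lies along y at x = 0, axis at z = 75 mm, nozzle to -y, on an aluminium V support at y = -84 to -76 mm and in the slot of the aluminium flange holder.
- seat (a point): Seat axis (z = 75 mm) at the NOMINAL rear face of the holder's upright slotted plate. The plate is 12 mm thick (y = -12 to 0), cheeks up to z = 91 mm, U slot 27 mm wide, flared, open on top; the barrel stops on its floor. Not reported: the holder is clamped by hand, so plate, groove and lip all stand up to 6 mm to +y or -y of nominal; find the plate's rear face by feel (or sight).
- lip (a point): Nominal top middle of the dark keeper lip behind the slotted plate (y = 4.5 to 15.5 mm, top at z = 67 mm, 60 mm wide); it shifts with the holder. Between plate and lip is the 4.5 mm wide flange groove. The flange clears the lip while the barrel's axis is above z = 87 mm; there it can be drawn to -y against the plate and then slid down into the groove.
- grip_gap (a point): Point on the seat's axis 45 mm ahead (-y) of the nominal plate: nothing stands above z = 50 mm from y = -75 to -19 mm, so here the fingers have room about the barrel.
- pusher: Black pusher block, 108 mm wide, 24 mm thick, sliding along the pump's y on two rods with about 2 N of drag; stays where left. Starts far back (+y); push it to -y. Origin at table level below its middle, axes as the pump's. Orange tab on top, 16 mm wide (x), 18 mm (y), from z = 88 to 122 mm, to be pinched across x from above; the block is 88 mm high.
- pusher_face (a point): Centre of the pusher's front face, which meets the plunger head; 12 mm to -y of the block's middle, 75 mm above the table; axes as the pump's.
- rest: Grey bench rest for syringes, fixed, base 180 x 95 x 8 mm, two berths 90 mm apart along its x, barrels lying along its y with their axes 45 mm above the table. Origin at the middle of its underside.
- spare: Spare syringe of the same size in the other berth: amber barrel, black plunger, white cap. Leave it.
- driver: Screwdriver with a red handle, 200 mm long, lying on the bench. Leave it.
- adapter: Small black plug adapter, 45 x 32 x 40 mm, standing on the bench. Leave it.
- spool: Aluminium solder spool, 60 mm in diameter, 40 mm high, standing on the bench. Leave it.
- shell0: Small steel connector shell, 34 x 14 x 7 mm, one of three lying on the bench. Leave it.
- shell1: Small steel connector shell, 34 x 14 x 7 mm, one of three lying on the bench. Leave it.
- shell2: Small steel connector shell, 34 x 14 x 7 mm, one of three lying on the bench. Leave it.
Things that resemble listed ones, but are neither listed nor needed, are in the scene too. What is meant by the syringe is not green, and is the smaller of those in its own colour.

How it is judged:
On the way, in this order (a step that is already met when the one before it is completed fails the run):
1. the syringe lies fully home in the dispenser, flange in the groove behind the slotted plate, and is let go (z of syringe in the frame of pump between 0.072 and 0.0775 m and x of syringe in the frame of pump between -0.003 and 0.003 m and y of syringe in the frame of pump between -0.006 and 0.01 m and angle between the y axis of syringe and the y axis of pump, either way round below 0.05 rad and contact force between the fingers and syringe below 0.05 N), for 0.2 s.
2. the pusher presses the plunger snug (over 1.5 N) for 0.2 s (contact force between pusher and syringe above 1.5 N and contact force between the fingers and syringe below 0.05 N), for 0.2 s.
At the end, for the whole second after the job is handed in: The white syringe rests in the dispenser: parallel to the seat within 0.05 rad, within 3 mm sideways and 2.5 mm of its home height, flange in the groove (its middle -6 to +10 mm along y in the pump's frame), the pusher's face within 2 mm of the plunger head (z of syringe in the frame of pump between 0.072 and 0.0775 m and x of syringe in the frame of pump between -0.003 and 0.003 m and y of syringe in the frame of pump between -0.006 and 0.01 m and angle between the y axis of syringe and the y axis of pump, either way round below 0.05 rad and y of plunger_head in the frame of pusher_face between -0.002 and 0.002 m and linear speed of syringe below 0.01 m/s); the robot touches nothing.
It fails at once if syringe forced against the dispenser (over 15 N) while it is put in (contact force between syringe and pump above 15 N and contact force between pusher and syringe below 0.5 N).
It fails at once if plunger pushed in more than 1.5 mm (value of joint plunger above 0.0015 m).
It fails at once if the spare syringe or another thing on the bench moved over 20 mm (distance of any of spare, driver, adapter, spool, shell0, shell1, shell2 from where it was at the start of the episode above 0.02 m).
It also fails if it takes over 58 s, if anything falls off the work surface, if the arm or the gripper's body presses on something with over 40 N, if the wrist force passes 120 N, or if a joint passes its speed limit or range.

ROBOT

A 6-joint arm with a two-finger parallel gripper is mounted at the origin on the work surface. World frame = base frame: x ahead of the robot, y to its left, z up, the work surface at z = 0. Lengths are in m, angles in rad, forces in N, time in s.
With the tool pointing down it reaches from about 0.325 to 0.9 m from the base axis. Payload 3.5 kg.
Tool frame: the origin (TCP) lies midway between the tips of the shut fingers; the grasp point (between the pads) lies behind it (robot.tcp_to_grasp is the z of the grasp point in the tool frame, in m); z points along the fingers, y is the line along which they close (so a half turn about z gives the same grasp; the last joint's range is limited). The gripper opens to 85 mm and grips with 20 to 120 N. Pads are 22 mm wide; open, the fingers measure 114 mm over their backs; the gripper's body (76 mm by 85 mm) begins 54 mm behind the grasp point. The pads swing forward as they close: fully open they stand 13 mm farther back than shut.
Start: joints at [-1.262, 0.276, -0.026, 1.268, 0, 1.467], TCP at [0.25, -0.573, 0.2] pointing down, gripper open.
Joint ranges: [-3.12, 3.12], [-0.85, 1.88], [-1.08, 1.24], [-1.95, 2.15], [-1.57, 1.53], [-3.14, 3.14]. Speed limits (rad/s): [2.57, 2.57, 3.14, 3.14, 3.14, 3.14].

INTERFACE

Orientations are given as [roll, pitch, yaw] about the fixed x, y, z axes, in that order (R = Rz(yaw) Ry(pitch) Rx(roll)).
In Python, from station import robot gives the robot as it stands.
- The arm moves only by the shell command python3 -m pendant 'ROWS'. ROWS is JSON, a list of rows, each an object of numbers: "fingers": the finger opening in mm, from 0 to 85.4; "tx", "ty", "tz": the shift along the world's x, y, z in mm; "turn": the turn about the world's z in rad. A call has 1 to 10 rows; each row shifts and turns the commanded pose from where the row before left it; what a row does not reach is not made up. A row lasts 1/8 s, in which the tool goes at most 62.5 mm and 10.7 degrees, less where a joint would pass 70% of its speed; a pose out of reach is approached as far as the arm can. A call is refused whole if a number of a shift passes 62.5 or a number of a turn 0.188, either way. A call with a gripper value outside its range is refused whole. The fingers move at their own pace and stop on an object; the grip force is fixed at half the most. Time passes only in rows, so rows that do not move let the fingers close. It gives the time, the measured TCP pose, the force, the opening and the grip force at its end, in the units of the state.
- robot.get_obs(): the state, without advancing time (a new reading comes with each control period).
- robot.grab_frame(name): name is "scene" or "top" or "wrist"; returns a dict with "pixels" (480x640x3 uint8, red, green, blue), "z_map" (480x640 float32, m along the optical axis (not along the pixel's ray), 0 where there is no reading), "fx", "fy", "cx", "cy" (pixels), "R" (3x3) and "t" (3): a world point X has camera coordinates R X + t; the wrist camera has in their place "tool_from_camera" (4x4, takes a point from camera to tool coordinates, whose origin is the TCP and whose axes are the flange's). Camera axes: x right, y down, z forward; pixel columns grow to the right and rows downward; lengths in m; the calibration is good to about 2 mm. A picture is of the moment at which its call begins: read the wrist's pose just before it.
- robot.sign_off(): hands the job in; it is judged then, once.
The state is a dict: "t": time; "joint_pos": joint angles; "qvel": joint speeds; "effort": joint torques, N m; "eef_pos": TCP position; "ee_rot": TCP orientation; "wrist_force": force on the tool from outside, world axes, zero at the start; "moment": the same for the moment, N m; "grip_width": finger opening in m; "finger_force": force on a finger pad.
Only numpy, scipy, OpenCV 4.12 (cv2) and the standard library are available. Lean on these libraries where they do the work, as an engineer would, in place of code of your own. Each camera call takes 0.05 s, during which the arm holds its last target. There are 200 camera calls.

## Working session

There is one attempt and no reset: what is moved stays moved. The work goes in short steps, Python scripts to look and compute and a shell command to move; the robot and the scene stay as the last step left them, time stands still between calls to the robot, and variables do not carry over. Pictures are saved under pics/ and viewed, at most 14 in all, crops included, and the job is handed in when it is done.

```bash
mkdir -p pics; python3 - <<'E'
from station import robot
import cv2,numpy as np,pickle
o=robot.get_obs();print(o['t'],o['eef_pos'],o['ee_rot'],robot.tcp_to_grasp,o['wrist_force'],o['grip_width'])
for n in('top','scene'):
    f=robot.grab_frame(n);pickle.dump(f,open(f'{n}.pkl','wb'));cv2.imwrite(f'pics/{n}.png',f['pixels'][:,:,::-1])
    print(n,f['fx'],f['R'],f['t'])
E
```

```text
0.0 [ 0.24989403 -0.57193505  0.19926059] [-3.13936754e+00 -2.08437235e-04  4.11799490e-01] -0.0187 [-1.04851312 -0.61220941 -0.14410675] 0.08522830777268696
top 576.5624702129719 [[-0.00259233 -0.9998235   0.01860767]
 [-0.99649833  0.00102771 -0.08360635]
 [ 0.08357248 -0.01875925 -0.99632511]] [-0.08635543  0.46664362  1.25809626]
scene 587.789616655241 [[-0.86652706  0.49894173 -0.01371124]
 [ 0.37004985  0.6237571  -0.68846945]
 [-0.33495365 -0.60165126 -0.72513572]] [ 0.4573293  -0.07881805  1.41761079]
```

View pics/top.png

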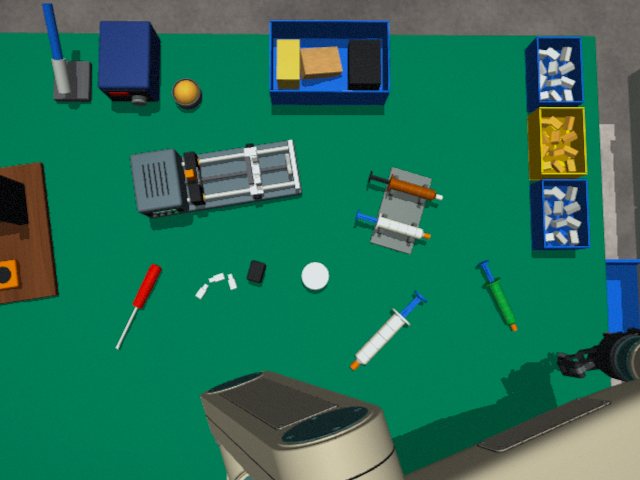

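View pics/scene.png

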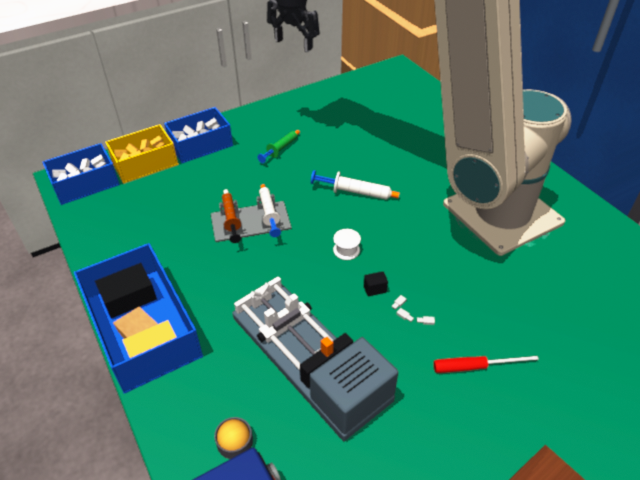

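The top view shows the syringe in the rest (blue plunger at 360,217; cap at 429,236). The pump's housing is at (157,182), its tab at (189,174), and the slotted plate at about (254,170). Both nozzles point right (-y). The larger white syringe at (385,335) is a decoy.

```bash
cat >h.py <<'E'
import numpy as np,cv2,pickle
def ray(f,uv,z):
    uv=np.atleast_2d(uv).astype(float)
    d=np.c_[(uv[:,0]-f['cx'])/f['fx'],(uv[:,1]-f['cy'])/f['fy'],np.ones(len(uv))]@f['R']
    c=-f['R'].T@f['t'];return c+d*((z-c[2])/d[:,2])[:,None]
def cloud(f):
    v,u=np.mgrid[:480,:640];Z=f['z_map']
    P=np.stack([(u-f['cx'])/f['fx']*Z,(v-f['cy'])/f['fy']*Z,Z],-1)
    return (P-f['t'])@f['R']
E
python3 - <<'E'
from h import *
f=pickle.load(open('top.pkl','rb'));im=f['pixels'];h=cv2.cvtColor(im,cv2.COLOR_RGB2HSV)
W=cloud(f)
roi=np.zeros((480,640),bool);roi[205:245,350:436]=1
H,S,V=h[...,0].astype(int),h[...,1],h[...,2]
def rep(n,m,z):
    v,u=np.nonzero(m);p=ray(f,np.c_[u,v],z)
    print(n,len(u),u.mean(),v.mean(),p.mean(0),'depthz',np.median(W[m][:,2]));return p
b=rep('blue',roi&(H>100)&(H<125)&(S>140),.045);c=rep('cap',roi&(H<20)&(S>140),.045)
w=rep('white',roi&(S<50)&(V>185),.045)
P=np.r_[b,w,c]
l=cv2.fitLine(P[:,:2].astype(np.float32),cv2.DIST_HUBER,0,.001,.001).ravel();print('axis',l,np.arctan2(l[1],l[0]))
s=(P[:,:2]-l[2:])@l[:2];i=[s.min(),s.max()];print([l[2:]+l[:2]*k for k in i])
roi=np.zeros((480,640),bool);roi[160:190,175:205]=1
rep('tab',roi&(H<22)&(S>150)&(V>120),.122)
# pump depth slices
roi=np.zeros((480,640),bool);roi[130:225,125:310]=1
for a,bb in((.1,.118),(.08,.098),(.055,.08)):
    m=roi&(W[...,2]>a)&(W[...,2]<bb);p=W[m];r=cv2.minAreaRect(p[:,:2].astype(np.float32));print(a,len(p),r)
cv2.imwrite('pics/c1.png',cv2.resize(im[130:225,125:310,::-1],None,fx=4.3,fy=4.3,interpolation=cv2.INTER_CUBIC))
cv2.imwrite('pics/c2.png',cv2.resize(im[160:260,345:450,::-1],None,fx=6,fy=6,interpolation=cv2.INTER_CUBIC))
m=(W[...,2]>.002)&(W[...,2]<.016)
for n,(y0,y1,x0,x1) in dict(pump=(130,225,125,310),rest=(160,260,350,440)).items():
    r=np.zeros_like(m);r[y0:y1,x0:x1]=1;p=W[m&r];print(n,len(p),cv2.minAreaRect(p[:,:2].astype(np.float32)))
E
```

```text
blue 109 365.92660550458714 217.3394495412844 [ 0.51345594 -0.20056113  0.045     ] depthz 0.0471391845263388
cap 29 426.2758620689655 235.3448275862069 [ 0.47382856 -0.33219646  0.045     ] depthz 0.047605566693151524
white 402 399.4925373134328 226.6492537313433 [ 0.49295897 -0.27381778  0.045     ] depthz 0.0545772202571455
axis [ 0.28124043  0.95963734  0.49606895 -0.26216593] 1.2857099
[array([ 0.473529  , -0.33907587]), array([ 0.52007647, -0.18024844])]
tab 73 189.013698630137 172.78082191780823 [0.59614498 0.17069045 0.122     ] depthz 0.1207046329221577
0.1 2769 ((0.5864232778549194, 0.2265337109565735), (0.12717555463314056, 0.12896545231342316), 8.716178894042969)
0.08 818 ((0.6000966429710388, 0.16307170689105988), (0.11639699339866638, 0.2702789306640625), 18.400432586669922)
0.055 762 ((0.6009439826011658, 0.12051580101251602), (0.12310786545276642, 0.33964642882347107), 10.588156700134277)
pump 1197 ((0.611585259437561, 0.13203126192092896), (0.4176782965660095, 0.21625228226184845), 89.94615936279297)
rest 2794 ((0.5375772714614868, -0.2710471451282501), (0.2037360966205597, 0.22765734791755676), 89.52423095703125)
```

View pics/c1.png

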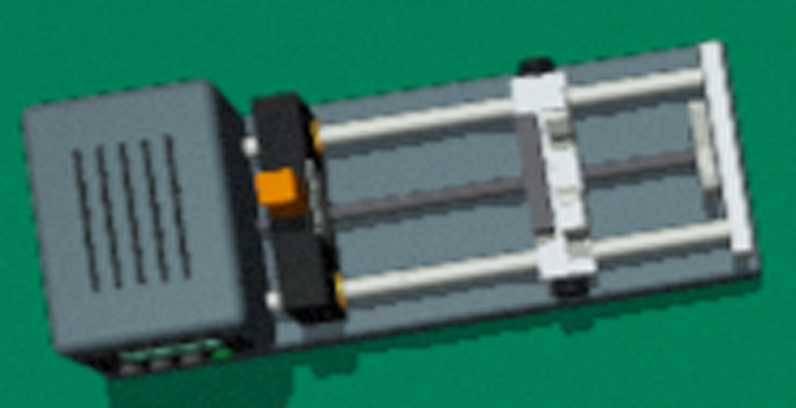

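```bash
python3 -m pendant '[{"tx":29,"ty":52,"tz":8,"turn":0.11},{"tx":29,"ty":52,"tz":8,"turn":0.11},{"tx":29,"ty":52,"tz":8,"turn":0.11},{"tx":29,"ty":52,"tz":8,"turn":0.11},{"tx":29,"ty":52,"tz":8,"turn":0.11},{"tx":29,"ty":52,"tz":8,"turn":0.11},{"tx":29,"ty":52,"tz":8,"turn":0.11},{"tx":29,"ty":52,"tz":8,"turn":0.11},{"tx":29,"ty":52,"tz":8,"turn":0.11},{"tx":29,"ty":52,"tz":8,"turn":0.11}]'; python3 -m pendant '[{"tx":29,"ty":52,"tz":8,"turn":0.11},{"tx":20,"ty":40,"turn":0.1},{}]'
cat >>h.py <<'E'
from scipy.spatial.transform import Rotation as Ro
def wrist(robot,name):
    o=robot.get_obs();f=robot.grab_frame('wrist')
    T=np.eye(4);T[:3,:3]=Ro.from_euler('xyz',o['ee_rot']).as_matrix();T[:3,3]=o['eef_pos']
    C=np.linalg.inv(T@f['tool_from_camera']);f['R']=C[:3,:3];f['t']=C[:3,3]
    pickle.dump(f,open(name+'.pkl','wb'));cv2.imwrite(f'pics/{name}.png',f['pixels'][:,:,::-1])
    print('t',o['t'],o['eef_pos'],o['ee_rot'],o['wrist_force']);return f
E
python3 - <<'E'
from h import *
from station import robot
f=wrist(robot,'w1');print(f['tool_from_camera'],f['fx'])
E
```

```text
t 0.1 [ 0.2499199  -0.57200127  0.1993475 ] [-3.13953880e+00 -2.51301207e-04  4.11800516e-01] [-1.0293405   0.03064971  0.17376845]
[[ 1.06182447e-03 -9.45771893e-01 -3.24829800e-01  8.32942060e-02]
 [ 9.99999090e-01  1.27474371e-03 -4.42672654e-04  8.95631580e-04]
 [ 8.32742097e-04 -3.24829034e-01  9.45772386e-01 -1.73030364e-01]
 [ 0.00000000e+00  0.00000000e+00  0.00000000e+00  1.00000000e+00]] 390.9897573888945validation failed for argument at $[0]...
validation failed for argument at $[0]...
```

View pics/w1.png

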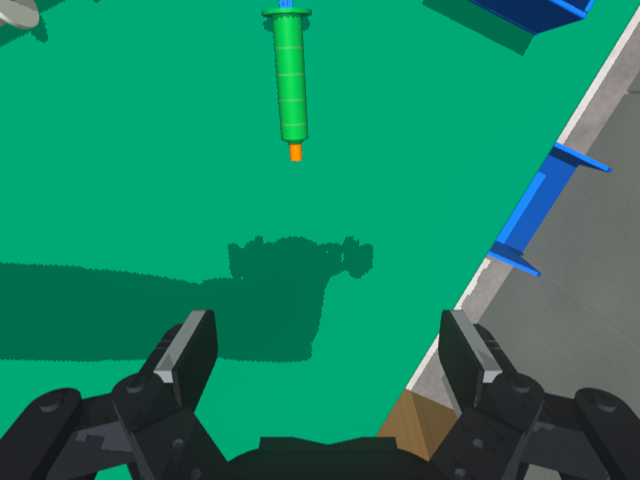

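The arm hasn't moved: the picture shows only the green decoy (290,80) and the open fingers. The rows were refused, probably because every key is required.

```bash
python3 -m pendant '[{"fingers":85,"tx":29,"ty":52,"tz":8,"turn":0.11},{"fingers":85,"tx":29,"ty":52,"tz":8,"turn":0.11},{"fingers":85,"tx":29,"ty":52,"tz":8,"turn":0.11},{"fingers":85,"tx":29,"ty":52,"tz":8,"turn":0.11},{"fingers":85,"tx":29,"ty":52,"tz":8,"turn":0.11},{"fingers":85,"tx":29,"ty":52,"tz":8,"turn":0.11},{"fingers":85,"tx":29,"ty":52,"tz":8,"turn":0.11},{"fingers":85,"tx":29,"ty":52,"tz":8,"turn":0.11},{"fingers":85,"tx":29,"ty":52,"tz":8,"turn":0.11},{"fingers":85,"tx":29,"ty":52,"tz":8,"turn":0.11}]'
```

```text
t: 1.4
eef_pos: [0.5406, -0.0509, 0.2805]
ee_rot: [-3.142, 0.0, 1.516]
wrist_force: [0.7, -1.0, -0.4]
grip_width: 0.085
finger_force: 0.0
```

```bash
python3 -m pendant '[{"fingers":85,"tx":30,"ty":35,"tz":10,"turn":0.11},{"fingers":85,"tx":30,"ty":35,"tz":10,"turn":0.09},{"fingers":85,"tx":0,"ty":0,"tz":0,"turn":0},{"fingers":85,"tx":0,"ty":0,"tz":0,"turn":0}]'
python3 - <<'E'
from h import *
from station import robot
f=wrist(robot,'w2')
E
```

```text
t: 1.9
eef_pos: [0.5995, 0.0171, 0.2997]
ee_rot: [-3.14, 0.0, 1.712]
wrist_force: [-0.8, -0.2, -0.4]
grip_width: 0.0849
finger_force: 0.0
t 1.9 [0.59948649 0.01711545 0.29973863] [-3.13986762e+00  1.01488610e-04  1.71160076e+00] [-0.7796581  -0.22927467 -0.37778826]
```

View pics/w2.png

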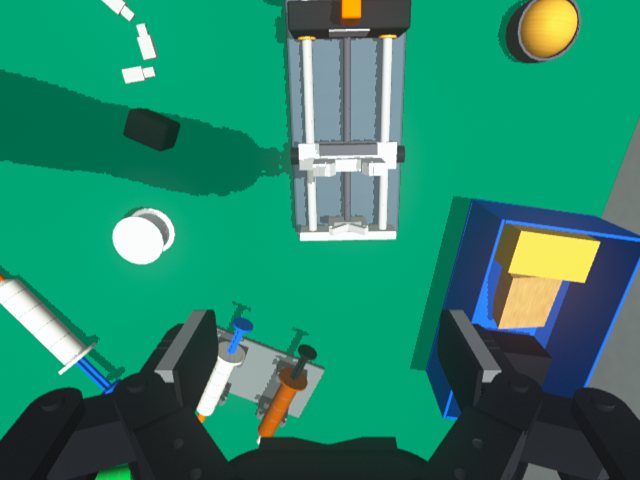

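View from the wrist: tab at (350,8), pusher across the top, slotted plate at about (346,158) with the dark lip above it at (346,149), V support at (348,228). I'll measure these with the depth map and zoom in.

```bash
python3 - <<'E'
from h import *
f=pickle.load(open('w2.pkl','rb'));im=f['pixels'];h=cv2.cvtColor(im,cv2.COLOR_RGB2HSV);W=cloud(f)
S,V=h[...,1],h[...,2];H=h[...,0].astype(int)
br=(V>150)&(S<60)
def line(m,n):
    p=W[m];l=cv2.fitLine(p[:,:2].astype(np.float32),cv2.DIST_HUBER,0,.001,.001).ravel()
    if l[1]<0:l[:2]*=-1
    print(n,len(p),l,'ang',np.arctan2(l[1],l[0]),'z',np.median(p[:,2]));return l
ls=[]
for n,(u0,u1) in dict(L=(298,320),R=(376,398)).items():
    for v0,v1 in((42,140),(178,228)):
        m=np.zeros((480,640),bool);m[v0:v1,u0:u1]=1;ls.append(line(m&br,n))
a=np.mean([np.arctan2(l[1],l[0]) for l in ls[::2]]);e=np.array([np.cos(a),np.sin(a)]);nx=np.array([e[1],-e[0]])
mid=(ls[0][2:]+ls[2][2:])/2
print('yaw',a-np.pi/2,'mid',mid,'rod sep',(ls[2][2:]-ls[0][2:])@nx)
# pump-aligned coords of structures (origin mid)
q=np.stack([(W[...,:2]-mid)@nx,(W[...,:2]-mid)@e,W[...,2]],-1)
roi=np.zeros((480,640),bool);roi[130:260,285:410]=1
for n,m in dict(top=roi&(q[...,2]>.086)&(q[...,2]<.096)&(q[...,1]>-.08),lip=roi&(q[...,2]>.062)&(q[...,2]<.07)&(abs(q[...,0])<.035)&br==0).items():pass
m=roi&(q[...,2]>.086)&(q[...,2]<.096);p=q[m];print('cheek tops',len(p),p.min(0),p.max(0));c=np.percentile(p,[3,50,97],0);print(c)
g=p[:,0];print('x hist',np.histogram(g,20))
tm=(H<22)&(S>150)&(V>120);tm[30:]=0;tm[:,:330]=0;tm[:,375:]=0
p=q[tm&(q[...,2]>.115)];print('tab top',len(p),p.min(0),p.max(0),p.mean(0))
cv2.imwrite('pics/c3.png',cv2.resize(im[130:250,280:420,::-1],None,fx=5,fy=5,interpolation=cv2.INTER_CUBIC))
np.savez('pump.npz',mid=mid,e=e,nx=nx)
E
```

```text
L 1412 [-0.10884015  0.99405926  0.5667173   0.10742831] ang 1.6798525 z 0.04653175551588652
L 597 [-0.20707402  0.9783253   0.5870426  -0.01914081] ang 1.7793795 z 0.04689330843751918
R 1455 [-0.16213384  0.9867688   0.64634585  0.12434174] ang 1.733649 z 0.04628719099841711
R 757 [-0.17842685  0.9839532   0.6674947  -0.00221633] ang 1.7501837 z 0.04571999913145461
yaw 0.13595438 mid [0.6065316  0.11588503] rod sep 0.08118613
cheek tops 499 [-0.03548511 -0.08541626  0.08601261] [ 0.03569823 -0.07192163  0.09165546]
[[-0.03442084 -0.08490699  0.08625099]
 [-0.01666144 -0.07860608  0.08919961]
 [ 0.03448764 -0.07245734  0.09087857]]
x hist (array([50, 51, 39, 51, 46, 14,  0,  0,  0,  0,  0,  0,  0,  0, 15, 44, 46,
       51, 42, 50]), array([-0.03548511, -0.03192595, -0.02836678, -0.02480761, -0.02124844,
       -0.01768928, -0.01413011, -0.01057094, -0.00701178, -0.00345261,
        0.00010656,  0.00366572,  0.00722489,  0.01078406,  0.01434322,
        0.01790239,  0.02146156,  0.02502073,  0.02857989,  0.03213906,
        0.03569823]))
tab top 362 [-0.02043507 -0.01429603  0.11689731] [0.00427718 0.0603409  0.47275842] [-0.00377216  0.05343884  0.12208209]
```

View pics/c3.png

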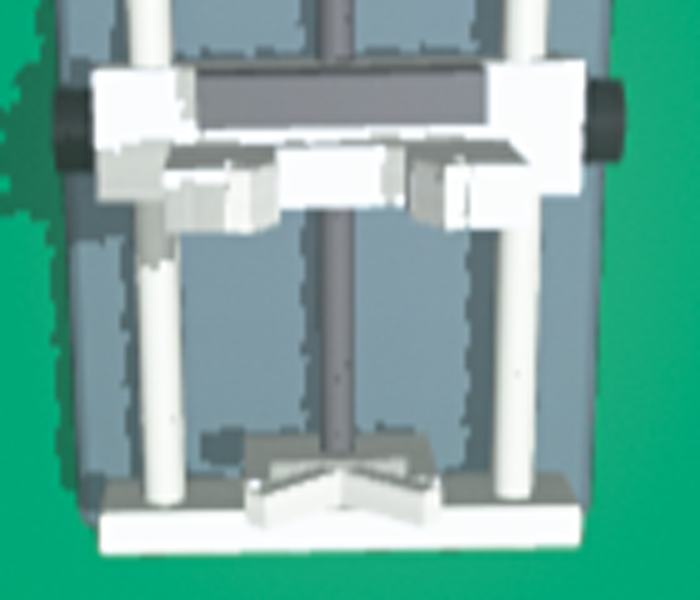

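The crop shows the slotted plate's cheeks at about (225,190) and (480,190), the dark lip at (340,95) and the V support at (340,490). The two rod fits disagree on direction because of shadow, so I'll refine the axis over longer baselines.

```bash
python3 - <<'E'
from h import *
f=pickle.load(open('w2.pkl','rb'));im=f['pixels'];h=cv2.cvtColor(im,cv2.COLOR_RGB2HSV);W=cloud(f)
S,V=h[...,1],h[...,2];H=h[...,0].astype(int)
# outer right base edge & rods: angles from long baselines
for n,(u0,u1) in dict(L=(296,322),R=(374,400)).items():
    pts=[]
    for v in list(range(45,138))+list(range(182,226)):
        c=[u for u in range(u0,u1) if S[v,u]<60 and V[v,u]>165 and .038<W[v,u,2]<.056]
        if 5<len(c)<16: pts.append([np.mean(c),v])
    p=ray(f,np.array(pts),.046)[:,:2].astype(np.float32)
    l=cv2.fitLine(p,cv2.DIST_HUBER,0,.001,.001).ravel();print(n,len(p),l,np.arctan(-l[0]/l[1]))
for yaw in(.163,):
    e=np.array([-np.sin(yaw),np.cos(yaw)]);nx=np.array([e[1],-e[0]]);m0=np.array([.6,.05])
    q=np.stack([(W[...,:2]-m0)@nx,(W[...,:2]-m0)@e,W[...,2]],-1)
    roi=np.zeros((480,640),bool);roi[130:260,285:410]=1
    m=roi&(q[...,2]>.0875)&(q[...,2]<.094);p=q[m]
    for n,s in(('left',p[p[:,0]<np.median(p[:,0])*0+p[:,0].mean()]),('right',p[p[:,0]>p[:,0].mean()])):
        print(n,len(s),np.percentile(s,[1,50,99],0).round(4).tolist())
    r=cv2.minAreaRect(p[:,:2].astype(np.float32));print(r)
    # lip: dark, z~.067
    m=roi&(q[...,2]>.061)&(q[...,2]<.072)&(V<150);p=q[m];print('lip',len(p),np.percentile(p,[2,50,98],0).round(4).tolist())
    # V support
    roi2=np.zeros((480,640),bool);roi2[215:240,325:372]=1
    m=roi2&(q[...,2]>.06)&(q[...,2]<.085);p=q[m];print('V',len(p),np.percentile(p,[2,50,98],0).round(4).tolist())
    m=np.zeros((480,640),bool);m[225:242,295:400]=1;m&=(q[...,2]>.03)&(V>150);p=q[m];print('end bar',np.percentile(p,[2,50,98],0).round(4).tolist())
    tm=(H<22)&(S>150)&(V>120);tm[30:]=0;tm[:,:330]=0;tm[:,375:]=0
    p=q[tm&(q[...,2]>.115)&(q[...,2]<.126)];print('tab',np.percentile(p,[2,50,98],0).round(4).tolist())
    bl=np.zeros((480,640),bool);bl[0:40,285:415]=1;bl&=(V<70)&(q[...,2]>.082)&(q[...,2]<.094);p=q[bl];print('block top',np.percentile(p,[2,50,98],0).round(4).tolist())
E
```

```text
L 137 [ 0.15981816 -0.9871465   0.5724313   0.06576216] 0.16050644
R 137 [ 0.15967624 -0.98716944  0.6515422   0.0770781 ] 0.16036268
left 228 [[-0.0205, -0.0206, 0.0877], [-0.0116, -0.0147, 0.0894], [-0.0026, -0.0088, 0.0911]]
right 228 [[0.0326, -0.0207, 0.0876], [0.0419, -0.0147, 0.0894], [0.0504, -0.009, 0.0912]]
((0.015008900314569473, -0.014736395329236984), (0.011987571604549885, 0.07117404788732529), 89.8121109008789)
lip 614 [[-0.0145, -0.081, 0.0618], [0.01, 0.001, 0.0664], [0.0428, 0.0067, 0.0689]]
V 312 [[-0.006, -0.0888, 0.0603], [0.0183, -0.0838, 0.0676], [0.0351, -0.0808, 0.0743]]
end bar [[-0.0368, -0.1001, 0.0467], [0.0141, -0.0931, 0.0554], [0.0662, -0.0811, 0.0737]]
tab [[0.0075, 0.1117, 0.1184], [0.0146, 0.1176, 0.1212], [0.0226, 0.1239, 0.1231]]
block top [[-0.037, 0.1087, 0.0847], [-0.0013, 0.1188, 0.0873], [0.0671, 0.1306, 0.089]]
```

```bash
python3 -m pendant '[{"fingers":85,"tx":-17,"ty":-47,"tz":-6,"turn":-0.06},{"fingers":85,"tx":-17,"ty":-47,"tz":-6,"turn":-0.06},{"fingers":85,"tx":-17,"ty":-47,"tz":-6,"turn":-0.06},{"fingers":85,"tx":-17,"ty":-47,"tz":-6,"turn":-0.06},{"fingers":85,"tx":-17,"ty":-47,"tz":-6,"turn":-0.06},{"fingers":85,"tx":-17,"ty":-47,"tz":-6,"turn":-0.06},{"fingers":85,"tx":-15,"ty":-45,"tz":-4,"turn":-0.066},{"fingers":85,"tx":0,"ty":0,"tz":0,"turn":0},{"fingers":85,"tx":0,"ty":0,"tz":0,"turn":0}]'
python3 - <<'E'
from h import *
from station import robot
f=wrist(robot,'w3')
E
```

```text
t: 3.08
eef_pos: [0.4821, -0.3098, 0.2603]
ee_rot: [-3.141, -0.001, 1.284]
wrist_force: [0.2, -0.0, -0.0]
grip_width: 0.0851
finger_force: 0.0
t 3.075 [ 0.48206929 -0.30975916  0.26028252] [-3.14094926e+00 -7.30192887e-04  1.28421504e+00] [ 0.16508468 -0.00237295 -0.03696528]
```

View pics/w3.png

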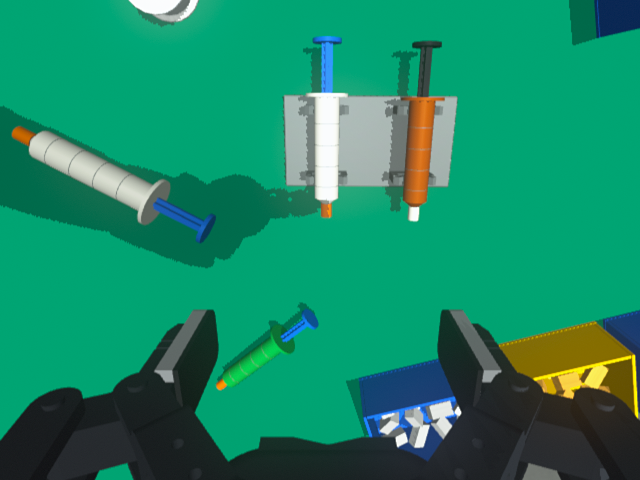

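The syringe stands vertically in view: plunger head (327,40), flange (327,95), barrel down to (327,200), cap (326,211). The spare is 90 px to the right, so the fingers have room.

```bash
python3 - <<'E'
from h import *
f=pickle.load(open('w3.pkl','rb'));im=f['pixels'];h=cv2.cvtColor(im,cv2.COLOR_RGB2HSV);W=cloud(f)
S,V=h[...,1],h[...,2];H=h[...,0].astype(int)
pts=[]
for v in range(102,196):
    c=np.nonzero((S[v,300:352]<60)&(V[v,300:352]>205)&(W[v,300:352,2]>.04))[0]+300
    if 15<len(c)<32: pts.append([c.mean(),v])
p=ray(f,np.array(pts),.05)[:,:2].astype(np.float32)
l=cv2.fitLine(p,cv2.DIST_HUBER,0,.001,.001).ravel();l[:2]*=np.sign(l[1]);d=l[:2];c=l[2:];nx=np.array([d[1],-d[0]])
print(len(p),'axis ang',np.arctan2(d[1],d[0]),c)
q=np.stack([(W[...,:2]-c)@nx,(W[...,:2]-c)@d,W[...,2]],-1)
r=np.zeros((480,640),bool);r[30:220,300:355]=1
k=r&(q[...,2]>.035)&(abs(q[...,0])<.025)
b=k&(H>100)&(H<125)&(S>140);o=k&(H<20)&(S>140)
fl=r&(q[...,2]>.058)&(S<60)
for n,m in(('blue',b),('cap',o),('flange',fl),('barrel',k&(S<60)&(abs(q[...,0])<.005))):print(n,m.sum(),np.percentile(q[m],[1,50,99],0).round(4).tolist())
def at(s):print('s',s,c+d*s)
fy=np.median(q[fl][:,1])
for s0 in(np.percentile(q[b][:,1],99)-.048,np.percentile(q[o][:,1],1)+.118,fy):
    print('flange est',s0,'barrel_mid',c+d*(s0-.047))
E
```

```text
94 axis ang 1.2770311 [ 0.48940098 -0.281592  ]
blue 684 [[-0.012, 0.0589, 0.0438], [-0.0004, 0.0883, 0.0472], [0.0101, 0.1052, 0.1224]]
cap 130 [[-0.0055, -0.0597, 0.0453], [-0.0003, -0.0531, 0.0491], [0.0048, -0.0468, 0.0513]]
flange 134 [[-0.0149, -0.027, 0.0581], [0.0011, 0.0573, 0.0628], [0.0134, 0.059, 0.4334]]
barrel 1173 [[-0.0046, -0.0443, 0.0502], [0.0001, 0.0128, 0.056], [0.0049, 0.058, 0.4334]]
flange est 0.05722616662475431 barrel_mid [ 0.49236205 -0.27180393]
flange est 0.05828473941832444 barrel_mid [ 0.49266857 -0.27079071]
flange est 0.057258761139737394 barrel_mid [ 0.49237149 -0.27177273]
```

```bash
python3 -m pendant '[{"fingers":60,"tx":5,"ty":19,"tz":-40,"turn":-0.007},{"fingers":60,"tx":5,"ty":19,"tz":-40,"turn":0},{"fingers":60,"tx":0,"ty":0,"tz":-50,"turn":0},{"fingers":60,"tx":0,"ty":0,"tz":-40,"turn":0},{"fingers":60,"tx":0,"ty":0,"tz":-32,"turn":0},{"fingers":60,"tx":0,"ty":0,"tz":-20,"turn":0},{"fingers":60,"tx":0,"ty":0,"tz":-10,"turn":0},{"fingers":60,"tx":0,"ty":0,"tz":0,"turn":0}]'
```

```text
t: 4.12
eef_pos: [0.4931, -0.2708, 0.0282]
ee_rot: [-3.141, -0.0, 1.28]
wrist_force: [0.2, 0.0, 0.6]
grip_width: 0.0601
finger_force: 0.0
```

```bash
python3 -m pendant '[{"fingers":40,"tx":0,"ty":0,"tz":0,"turn":0},{"fingers":28,"tx":0,"ty":0,"tz":0,"turn":0},{"fingers":15,"tx":0,"ty":0,"tz":0,"turn":0},{"fingers":15,"tx":0,"ty":0,"tz":0,"turn":0},{"fingers":15,"tx":0,"ty":0,"tz":0,"turn":0},{"fingers":15,"tx":0,"ty":0,"tz":0,"turn":0}]'
```

```text
t: 4.88
eef_pos: [0.4931, -0.2718, 0.0284]
ee_rot: [-3.142, 0.0, 1.279]
wrist_force: [-0.1, 0.6, -0.3]
grip_width: 0.0147
finger_force: 0.0
```

```bash
python3 - <<'E'
from h import *
from station import robot
f=wrist(robot,'w4');o=robot.get_obs();print(o['grip_width'],o['finger_force'])
s=robot.grab_frame('scene')['pixels'][150:270,190:350,::-1]
cv2.imwrite('pics/c4.png',np.hstack([cv2.resize(f['pixels'][:,:,::-1],(400,300)),cv2.resize(s,(400,300),interpolation=cv2.INTER_CUBIC)]))
E
```

```text
t 4.875 [ 0.49311636 -0.27178408  0.02842096] [-3.14158054e+00  4.49458089e-06  1.27867478e+00] [-0.13645091  0.56992769 -0.32420911]
0.01500892905482678 0.0
```

View pics/c4.png

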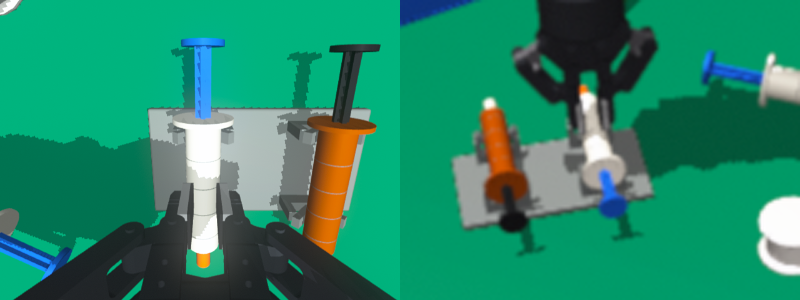

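```bash
python3 - <<'E'
from h import *
f=pickle.load(open('w4.pkl','rb'));s=pickle.load(open('scene.pkl','rb'))
def pr(f,X):
    c=f['R']@X+f['t'];return (c[0]/c[2]*f['fx']+f['cx'],c[1]/c[2]*f['fy']+f['cy'],c[2])
X=np.array([.4931,-.2718,.0284]);d=np.array([np.cos(1.277),np.sin(1.277),0]);n=np.array([d[1],-d[0],0])
for nm,P in(('tcp',X),('grasp',X+[0,0,.0187]),('padL',X+[0,0,.0187]+.0075*n),('cap',X-[0,0,-.0166]-.06*d),('flange',X+[0,0,.0166]+.047*d)):
    print(nm,pr(f,P),pr(s,P))
W=cloud(f);u,v,_=pr(f,X+[0,0,.0187])
Z=f['z_map']
for r in range(150,420,20):
    a=[(int(x),round(float(((W[r,x,:2]-X[:2])@n[:2])*1e3),1),round(float(((W[r,x,:2]-X[:2])@d[:2])*1e3),1),round(float(W[r,x,2]*1e3),1)) for x in range(240,420,12)];print(r,[t[1:] for t in a])
E
```

```text
tcp (np.float64(326.88803791533786), np.float64(278.46832302407256), np.float64(0.19051021985275762)) (np.float64(266.3105815009435), np.float64(209.9481881258589), np.float64(1.395380099019764))
grasp (np.float64(326.77180907279313), np.float64(296.8356453773396), np.float64(0.17281841264774656)) (np.float64(265.76352152431303), np.float64(204.11860133495705), np.float64(1.3818200610447542))
padL (np.float64(343.74019097255473), np.float64(296.88752212982314), np.float64(0.17281600971573244)) (np.float64(262.6181426625605), np.float64(204.6395050327243), np.float64(1.3807222830498282))
cap (np.float64(326.5262453647654), np.float64(402.6801971668666), np.float64(0.19424012568223076)) (np.float64(261.491048236214), np.float64(188.50227977081622), np.float64(1.4237150396389842))
flange (np.float64(327.03373325371695), np.float64(191.52546485691323), np.float64(0.1595811626414701)) (np.float64(269.40164974971844), np.float64(218.2081331204335), np.float64(1.3517179610862122))
150 [(-44.3, 58.1, 0.2), (-38.3, 58.1, -0.6), (-32.5, 57.9, -2.0), (-26.0, 58.2, 0.3), (-20.0, 58.1, -0.9), (-1
[... 3497 characters left out ...]
.5, 110.9), (19.5, 11.2, 110.6), (24.5, 5.8, 103.7)]
390 [(-24.0, 6.0, 112.6), (-17.9, 15.9, 124.2), (-14.9, 16.3, 124.5), (-12.1, 15.8, 123.9), (-9.2, 15.8, 123.9), (-8.7, -8.4, 95.8), (-6.6, -43.4, 55.3), (-1.1, -43.0, 55.7), (4.3, -43.4, 55.3), (10.2, -48.2, 49.7), (10.2, -0.5, 105.0), (11.2, 16.0, 124.1), (14.1, 15.7, 123.8), (17.0, 16.0, 124.0), (20.0, 15.6, 123.6)]
410 [(-19.3, 16.4, 131.1), (-16.7, 16.1, 130.7), (-13.9, 16.3, 130.9), (-11.2, 16.4, 131.1), (-8.6, 16.0, 130.6), (-17.3, -108.3, -1.4), (-9.5, -107.3, -0.4), (-1.2, -59.4, 50.5), (6.0, -107.3, -0.5), (13.8, -106.8, 0.1), (10.4, -7.2, 105.9), (10.3, 17.1, 131.7), (13.1, 16.6, 131.2), (15.8, 16.4, 130.9), (18.7, 15.7, 130.2)]
```

The fingers closed to 15 mm without touching anything. In the depth image the fingertips lie above the barrel, although the reported TCP is below it. I'll measure where the tips are in the tool frame.

```bash
python3 - <<'E'
from h import *
for n,X,a in(('w1',[.24992,-.572,.19935],.4118),('w3',[.48207,-.30976,.26028],1.2842),('w4',[.49312,-.27178,.02842],1.2787)):
    f=pickle.load(open(n+'.pkl','rb'));Z=f['z_map'];W=cloud(f);q=W-np.array(X);d=np.array([np.cos(a),np.sin(a)]);s=q[...,:2]@d;nn=q[...,:2]@[d[1],-d[0]]
    m=(Z>0.03)&(f['pixels'].max(-1)<175)&(abs(s)<.02)&(Z<.19)&(q[...,2]>-.02)&(abs(nn)<.06)
    if n=='w4':m&=(W[...,2]>.06)
    p=np.c_[s[m],nn[m],q[...,2][m]]*1e3
    for side in(-1,1):
        t=p[p[:,1]*side>0];t=t[t[:,2].argsort()][:400]
        print(n,side,len(t),'z up from TCP',np.percentile(t[:,2],[0,5,50]),'s',np.median(t[:,0]),'inner',np.percentile(abs(t[:,1]),[2,50]))
E
```

```text
w1 -1 400 z up from TCP [42.8002243  44.34855598 48.15335873] s 3.7227616113026434 inner [41.40633037 41.81611888]
w1 1 400 z up from TCP [42.20874203 44.17666108 47.84974794] s 3.3470381520409926 inner [43.33016304 43.75864607]
w3 -1 400 z up from TCP [42.84202897 44.0221942  47.85995102] s 3.204322135698844 inner [41.84018272 42.23521662]
w3 1 400 z up from TCP [42.67255865 43.92615474 47.62724894] s 2.667388401541621 inner [42.55424634 42.9430865 ]
w4 -1 400 z up from TCP [31.59074968 33.04532522 39.10735737] s 9.659264895887034 inner [ 7.12686085 11.0623745 ]
w4 1 400 z up from TCP [31.66764163 33.50163011 39.29543351] s 9.641161044091792 inner [ 7.78738488 11.70204461]
```

The real fingertips sit about 31 mm above the reported TCP, so the tool length is off. The camera, table and barrel heights all agree with each other. I'll open, go 30 mm lower while watching the force, and grip again.

```bash
python3 -m pendant '[{"fingers":55,"tx":0,"ty":0,"tz":0,"turn":0},{"fingers":55,"tx":0,"ty":0,"tz":0,"turn":0},{"fingers":55,"tx":0,"ty":0,"tz":0,"turn":0},{"fingers":55,"tx":0,"ty":0,"tz":-10,"turn":0},{"fingers":55,"tx":0,"ty":0,"tz":-10,"turn":0},{"fingers":55,"tx":0,"ty":0,"tz":-8,"turn":0},{"fingers":55,"tx":0,"ty":0,"tz":0,"turn":0}]' && python3 -m pendant '[{"fingers":35,"tx":0,"ty":0,"tz":0,"turn":0},{"fingers":28,"tx":0,"ty":0,"tz":0,"turn":0},{"fingers":15,"tx":0,"ty":0,"tz":0,"turn":0},{"fingers":15,"tx":0,"ty":0,"tz":0,"turn":0},{"fingers":15,"tx":0,"ty":0,"tz":0,"turn":0}]'
```

```text
t: 5.85
eef_pos: [0.4922, -0.2711, -0.0009]
ee_rot: [-3.139, -0.001, 1.279]
wrist_force: [-0.9, 0.9, -0.1]
grip_width: 0.0553
finger_force: 0.0
t: 6.48
eef_pos: [0.4919, -0.2716, 0.0011]
ee_rot: [-3.139, 0.001, 1.279]
wrist_force: [-3.4, 0.4, 4.2]
grip_width: 0.0218
finger_force: 58.5
```

```bash
python3 -m pendant '[{"fingers":15,"tx":0,"ty":0,"tz":5,"turn":0},{"fingers":15,"tx":0,"ty":0,"tz":15,"turn":0},{"fingers":15,"tx":0,"ty":0,"tz":30,"turn":0},{"fingers":15,"tx":0,"ty":0,"tz":30,"turn":0},{"fingers":15,"tx":0,"ty":0,"tz":0,"turn":0},{"fingers":15,"tx":0,"ty":0,"tz":0,"turn":0}]'
python3 - <<'E'
from h import *
from station import robot
f=wrist(robot,'w5');o=robot.get_obs();print(o['grip_width'],o['finger_force'])
X=np.array(o['eef_pos']);a=o['ee_rot'][2];d=np.array([np.cos(a),np.sin(a)])
W=cloud(f);q=W-X;s=q[...,:2]@d;n=q[...,:2]@[d[1],-d[0]]
h=cv2.cvtColor(f['pixels'],cv2.COLOR_RGB2HSV);H=h[...,0].astype(int);S=h[...,1];V=h[...,2]
r=(W[...,2]>.09)&(abs(n)<.03)
for k,m in(('barrel top',r&(S<60)&(V>180)&(abs(n)<.002)&(s>.012)&(s<.045)),('blue',r&(H>100)&(H<125)&(S>140)),('flange',r&(S<60)&(V>170)&(s>.04)&(abs(n)>.014)),('cap',r&(H<20)&(S>140))):
    p=np.c_[s[m],n[m],q[...,2][m]]*1e3;print(k,len(p),np.percentile(p,[2,50,98],0).round(1).tolist() if len(p) else '')
m=r&(S<60)&(V>180)&(abs(n)<.002)&(s>.012)&(s<.045);print('pitch fit',np.polyfit(s[m],q[...,2][m],1))
g=[]
for s0 in np.arange(.014,.044,.004):
    m=r&(S<60)&(V>150)&(abs(s-s0)<.002)&(q[...,2]>.03); g.append((s0,np.percentile(n[m],1),np.percentile(n[m],99)))
print(np.round(np.array(g)*1e3,1).tolist())
m=(f['pixels'].max(-1)<175)&(abs(s)<.015)&(q[...,2]>.02)&(f['z_map']>.03)&(q[...,2]<.06)&(abs(n)<.05);p=np.c_[s[m],n[m],q[...,2][m]]*1e3;p=p[p[:,2].argsort()][:300];print('finger low',np.percentile(p,[0,5,50,95],0).round(1).tolist())
E
```

```text
t: 7.22
eef_pos: [0.4931, -0.2716, 0.0803]
ee_rot: [3.142, -0.0, 1.279]
wrist_force: [-0.4, 0.4, -1.6]
grip_width: 0.0222
finger_force: 58.8
t 7.225 [ 0.49305289 -0.2716265   0.08033646] [ 3.14153883e+00 -2.19961366e-05  1.27884673e+00] [-0.41077675  0.37231019 -1.58222382]
0.02185455676753658 58.78784358501434
barrel top 1021 [[12.8, -1.9, 54.7], [28.1, -0.1, 55.9], [42.3, 1.8, 57.0]]
blue 5701 [[49.8, -8.8, 44.1], [78.6, 1.1, 46.5], [94.5, 10.8, 57.3]]
flange 259 [[45.6, -17.2, 32.4], [47.2, 15.6, 55.4], [48.7, 20.5, 59.2]]
cap 31 [[82.5, 1.1, 173.8], [82.5, 1.1, 173.8], [82.5, 1.1, 173.8]]
pitch fit [-0.00331691  0.05596696]
[[14.0, -10.4, 12.4], [18.0, -10.2, 12.6], [22.0, -10.2, 12.6], [26.0, -10.4, 12.4], [30.0, -10.3, 12.4], [34.0, -10.6, 12.6], [38.0, -10.4, 12.4], [42.0, -10.0, 11.9]]
finger low [[5.3, -22.7, 34.3], [5.6, -20.8, 35.7], [9.8, 13.5, 38.8], [10.5, 22.9, 40.7]]
```

View pics/w5.png

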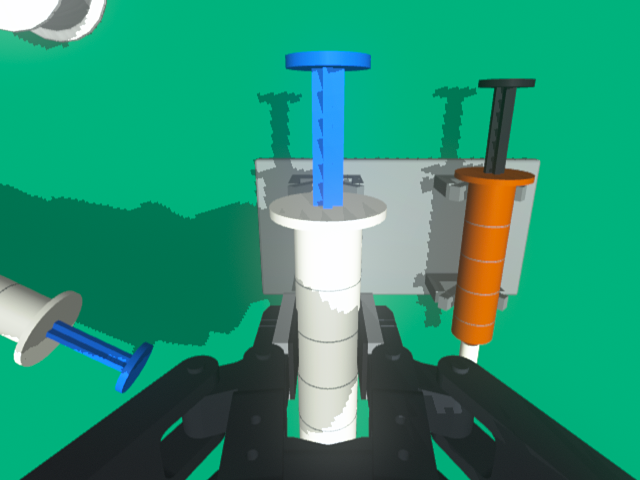

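The syringe is held level: plunger head (328,60), flange (328,210), barrel between the pads. In the tool frame the axis is 44 mm above the reported TCP and the flange is 47 mm ahead of it. I'll carry it over the pump.

```bash
python3 -m pendant '[{"fingers":15,"tx":16,"ty":34,"tz":4,"turn":0.056},{"fingers":15,"tx":16,"ty":34,"tz":4,"turn":0.057},{"fingers":15,"tx":16,"ty":34,"tz":4,"turn":0.057},{"fingers":15,"tx":16,"ty":34,"tz":4,"turn":0.057},{"fingers":15,"tx":16,"ty":34,"tz":4,"turn":0.057},{"fingers":15,"tx":16,"ty":34,"tz":4,"turn":0.057},{"fingers":15,"tx":16,"ty":34,"tz":4,"turn":0.056},{"fingers":15,"tx":17,"ty":36,"tz":2,"turn":0.056},{"fingers":15,"tx":0,"ty":0,"tz":0,"turn":0},{"fingers":15,"tx":0,"ty":0,"tz":0,"turn":0}]'
python3 - <<'E'
from h import *
from station import robot
f=wrist(robot,'w6');o=robot.get_obs()
X=np.array(o['eef_pos']);yaw=.161;e=np.array([-np.sin(yaw),np.cos(yaw)]);nx=np.array([e[1],-e[0]]);m0=np.array([.6,.05])
print('tcp local',(X[:2]-m0)@nx,(X[:2]-m0)@e)
a=o['ee_rot'][2];d=np.array([np.cos(a),np.sin(a)]);n0=np.array([d[1],-d[0]])
W=cloud(f);x=(W[...,:2]-m0)@nx;y=(W[...,:2]-m0)@e;s=(W[...,:2]-X[:2])@d;n=(W[...,:2]-X[:2])@n0
h=cv2.cvtColor(f['pixels'],cv2.COLOR_RGB2HSV);H=h[...,0].astype(int);S=h[...,1];V=h[...,2]
up=W[...,2]>.125
b=up&(H>100)&(H<125)&(S>140)&(W[...,2]<.16);print('blue s,n',np.percentile(s[b],98),np.percentile(n[b],[2,98]))
for s0 in(.015,.025,.035,.042):
    m=(S<70)&(V>110)&(abs(s-s0)<.002)&up&(W[...,2]<.15);print('barrel',s0,np.percentile(n[m],[1,99]),W[...,2][m].max())
c=(W[...,2]>.0875)&(W[...,2]<.094)&(abs(y+.0147)<.015)&(V>100)&(S<80);
for k in(x<.015,x>.015):
    m=c&k;print('cheek',m.sum(),np.percentile(x[m],[1,99]) if m.any() else'',np.percentile(y[m],[1,99]) if m.any() else '')
E
```

```text
t: 8.52
eef_pos: [0.6209, 0.0022, 0.109]
ee_rot: [-3.139, -0.0, 1.732]
wrist_force: [-0.2, 0.4, -1.2]
grip_width: 0.0222
finger_force: 58.8
t 8.525 [0.62092868 0.0021893  0.1089757 ] [-3.13874456e+00 -2.82537688e-04  1.73178584e+00] [-0.20486001  0.40675505 -1.15637034]
tcp local 0.012885478332388857 -0.050991867682097826
blue s,n 0.09353888783560009 [-0.00998778  0.01024894]Traceback (most recent call last):
  File "<stdin>", line 12, in <module>
    return _quantile_unchecked(
        a, q, axis, out, overwrite_input, method, keepdims, weights)
    return _ureduce(a,
                    func=_quantile_ureduce_func,
    ...<5 lines>...
                    overwrite_input=overwrite_input,
                    method=method)
    r = func(a, **kwargs)
    result = _quantile(arr,
                       quantiles=q,
    ...<2 lines>...
                       out=out,
                       weights=wgt)
    slices_having_nans = np.isnan(arr[-1, ...])
                                  ~~~^^^^^^^^^
IndexError: index -1 is out of bounds for axis 0 with size 0
```

View pics/w6.png

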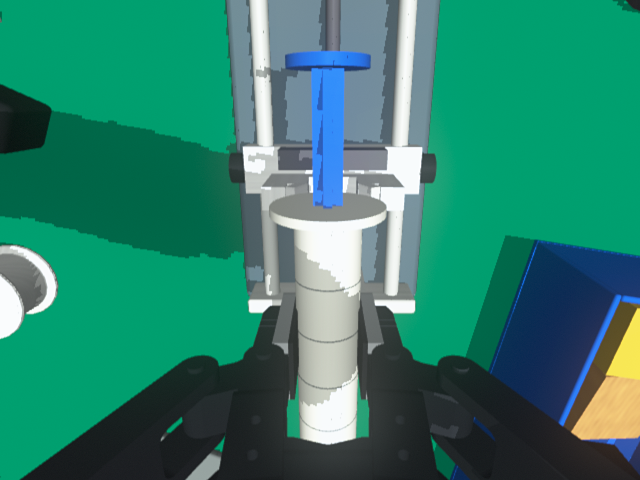

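View: flange at (328,210) above the plate, with cheeks symmetric about column 334. Next I'll measure the lateral offset from this same frame.

```bash
python3 - <<'E'
from h import *
f=pickle.load(open('w6.pkl','rb'))
X=np.array([0.62093,.00219,.10898]);yaw=.161;e=np.array([-np.sin(yaw),np.cos(yaw)]);nx=np.array([e[1],-e[0]]);m0=np.array([.6,.05])
W=cloud(f);x=(W[...,:2]-m0)@nx;y=(W[...,:2]-m0)@e
h=cv2.cvtColor(f['pixels'],cv2.COLOR_RGB2HSV);H=h[...,0].astype(int);S=h[...,1];V=h[...,2];Z=W[...,2]
for y0 in(-.036,-.028,-.020,-.013):
    m=(S<70)&(V>90)&(abs(y-y0)<.002)&(Z>.15)&(Z<.17)&(abs(x-.014)<.016);p=np.percentile(x[m],[1,99]);print('barrel',y0,p,p.mean(),np.percentile(Z[m],98))
m=(S<70)&(V>90)&(Z>.15)&(Z<.18)&(y>-.01)&(y<.004)&(abs(x-.014)>.014)&(abs(x-.014)<.03);print('flange',m.sum(),np.percentile(x[m],[1,99]),np.percentile(y[m],[5,50,95]))
b=(H>100)&(H<125)&(S>140)&(Z>.12)&(Z<.18);print('blue y',np.percentile(y[b],[98,99.5]),np.percentile(x[b],[1,99]).mean())
c=(Z>.0875)&(Z<.094)&(abs(y+.0147)<.02)&(V>100)&(S<80)
for k in(x<.015,x>.015):
    m=c&k;print('cheek',m.sum(),np.percentile(x[m],[1,99]) if m.any() else'',np.percentile(y[m],[1,99]) if m.any() else '')
m=(S<90)&(V>200)&(Z>.035)&(Z<.055)&(y>.03)&(y<.12)
for k in(x<.015,x>.015):print('rod x',np.median(x[m&k]))
# holder rail tops (symmetrical) and lip
m=(Z>.06)&(Z<.072)&(V<140)&(S<80)&(abs(y)<.015);print('lip',m.sum(),np.percentile(x[m],[2,98]),np.percentile(y[m],[2,98]))
E
```

```text
barrel -0.036 [0.00176198 0.0243879 ] 0.013074941017284182 0.1650048023867331
barrel -0.028 [0.00152175 0.02459314] 0.013057444524505727 0.1649648366285872
barrel -0.02 [0.00148791 0.02438655] 0.0129372315301686 0.16493344165448354
barrel -0.013 [0.00160322 0.02450839] 0.013055805522498583 0.1650248941233687
flange 578 [-0.00653789  0.03259739] [-0.00448744 -0.00197399 -0.0015836 ]
blue y [0.04423676 0.04449081] 0.013037213501686068
cheek 505 [-0.02058338 -0.00253349] [-0.02074201 -0.00906326]
cheek 659 [0.03273632 0.05116656] [-0.02088023 -0.00909267]
rod x -0.02411895966227439
rod x 0.05548120177108413
lip 1084 [-0.01701713  0.04741757] [-0.00945441  0.00640241]
```

```bash
python3 -m pendant '[{"fingers":15,"tx":2,"ty":0.3,"tz":0,"turn":0},{"fingers":15,"tx":0,"ty":0,"tz":-20,"turn":0},{"fingers":15,"tx":0,"ty":0,"tz":-20,"turn":0},{"fingers":15,"tx":0,"ty":0,"tz":-8,"turn":0},{"fingers":15,"tx":0,"ty":0,"tz":0,"turn":0},{"fingers":15,"tx":0,"ty":0,"tz":0,"turn":0}]'
```

```text
t: 9.32
eef_pos: [0.6249, 0.0023, 0.0633]
ee_rot: [3.14, 0.0, 1.731]
wrist_force: [0.2, 0.8, -1.3]
grip_width: 0.0217
finger_force: 58.8
```

```bash
python3 -m pendant '[{"fingers":15,"tx":0,"ty":0,"tz":-4,"turn":0},{"fingers":15,"tx":0,"ty":0,"tz":-4,"turn":0},{"fingers":15,"tx":0,"ty":0,"tz":-4,"turn":0},{"fingers":15,"tx":0,"ty":0,"tz":-3,"turn":0},{"fingers":15,"tx":0,"ty":0,"tz":0,"turn":0},{"fingers":15,"tx":0,"ty":0,"tz":0,"turn":0}]'
```

```text
t: 10.07
eef_pos: [0.6242, 0.0025, 0.0474]
ee_rot: [3.142, 0.0, 1.732]
wrist_force: [-0.1, -0.2, 1.3]
grip_width: 0.0221
finger_force: 58.8
```

```bash
cat > m.py <<'E'
from h import *
from station import robot
import sys
f=wrist(robot,sys.argv[1])
yaw=.161;e=np.array([-np.sin(yaw),np.cos(yaw)]);nx=np.array([e[1],-e[0]]);m0=np.array([.6,.05])
W=cloud(f);x=(W[...,:2]-m0)@nx;y=(W[...,:2]-m0)@e
h=cv2.cvtColor(f['pixels'],cv2.COLOR_RGB2HSV);H=h[...,0].astype(int);S=h[...,1];V=h[...,2];Z=W[...,2]
o=robot.get_obs();zt=o['eef_pos'][2]+.056
def P(n,a,m,q=(1,99)):print(n,m.sum(),np.percentile(a[m],q).round(4) if m.any() else '')
for y0 in(-.036,-.026):
    m=(S<70)&(V>90)&(abs(y-y0)<.002)&(abs(Z-zt)<.012)&(abs(x-.015)<.016);p=np.percentile(x[m],[1,99]) if m.any() else np.zeros(2);print('barrel',y0,p,p.mean(),np.percentile(Z[m],98) if m.any() else'')
b=(H>100)&(H<125)&(S>140)&(abs(Z-zt)<.03);P('blue y',y,b,(98,99.5));print('blue x',np.percentile(x[b],[1,99]).mean(),'z',np.percentile(Z[b],[2,50,98]))
P('flange y',y,(S<70)&(V>90)&(y>-.012)&(y<.004)&(abs(x-.015)<.02)&(Z>.094),(5,50,95))
c=(Z>.085)&(Z<.094)&(abs(y+.0147)<.02)&(V>90)&(S<80)
P('cheekL',x,c&(x<.004)&(y<-.0085));P('cheekR',x,c&(x>.028)&(y<-.0085));P('cheek y',y,c&(abs(x-.015)>.022),(2,98))
m=(Z>.06)&(Z<.072)&(V<140)&(S<80)&(abs(y)<.015);P('lip x',x,m,(2,98))
E
python3 m.py w7
```

```text
t 10.075 [0.62419044 0.00254294 0.04742298] [3.14156569e+00 2.36078288e-05 1.73177355e+00] [-0.07837142 -0.24182487  1.26264221]
barrel -0.036 [0.00484253 0.02754039] 0.016191461828528778 0.10324240641032209
barrel -0.026 [0.00475329 0.02771755] 0.016235418374235755 0.10340784627582192
blue y 6475 [0.0441 0.0443]
blue x 0.08410813428891678 z [0.07478868 0.0927557  0.10379863]
flange y 3176 [-0.0111 -0.0027 -0.0018]
cheekL 1968 [-0.0204 -0.0009]
cheekR 1960 [0.0315 0.0511]
cheek y 2771 [-0.021  -0.0091]
lip x 3805 [-0.0164  0.0469]
```

```bash
python3 -m pendant '[{"fingers":15,"tx":-0.9,"ty":-0.1,"tz":-1,"turn":0},{"fingers":15,"tx":0,"ty":0,"tz":-1,"turn":0},{"fingers":15,"tx":0.2,"ty":-1.2,"tz":0,"turn":0},{"fingers":15,"tx":0.2,"ty":-1.2,"tz":0,"turn":0},{"fingers":15,"tx":0,"ty":0,"tz":0,"turn":0},{"fingers":15,"tx":0,"ty":0,"tz":0,"turn":0}]'
```

```text
t: 10.88
eef_pos: [0.6237, 0.0, 0.0454]
ee_rot: [3.142, -0.0, 1.732]
wrist_force: [0.1, 0.1, -0.8]
grip_width: 0.0223
finger_force: 58.8
```

```bash
python3 -m pendant '[{"fingers":15,"tx":0.1,"ty":-0.5,"tz":0,"turn":0},{"fingers":15,"tx":0,"ty":0,"tz":0,"turn":0}]'; python3 -m pendant '[{"fingers":15,"tx":0.1,"ty":-0.4,"tz":0,"turn":0},{"fingers":15,"tx":0,"ty":0,"tz":0,"turn":0}]'; python3 -m pendant '[{"fingers":15,"tx":0.1,"ty":-0.3,"tz":0,"turn":0},{"fingers":15,"tx":0,"ty":0,"tz":0,"turn":0}]'
```

```text
t: 11.12
eef_pos: [0.6238, -0.0005, 0.0454]
ee_rot: [3.142, 0.0, 1.732]
wrist_force: [-0.2, 0.6, -0.3]
grip_width: 0.0218
finger_force: 58.8
t: 11.38
eef_pos: [0.6239, -0.0009, 0.0454]
ee_rot: [-3.142, 0.0, 1.732]
wrist_force: [0.9, 0.1, -0.5]
grip_width: 0.0219
finger_force: 58.8
t: 11.62
eef_pos: [0.6239, -0.0012, 0.0454]
ee_rot: [-3.142, 0.0, 1.732]
wrist_force: [0.6, 0.5, -0.8]
grip_width: 0.022
finger_force: 58.8
```

```bash
for i in 1; do :; done; python3 -m pendant '[{"fingers":15,"tx":0.1,"ty":-0.4,"tz":0,"turn":0},{"fingers":15,"tx":0,"ty":0,"tz":0,"turn":0}]'|grep -E "pos|force"; python3 -m pendant '[{"fingers":15,"tx":0,"ty":-0.4,"tz":0,"turn":0},{"fingers":15,"tx":0,"ty":0,"tz":0,"turn":0}]'|grep -E "pos|force"
```

```text
eef_pos: [0.624, -0.0016, 0.0454]
wrist_force: [-0.2, 0.9, -0.1]
finger_force: 58.8
eef_pos: [0.624, -0.0018, 0.0454]
wrist_force: [0.7, 0.9, -1.3]
finger_force: 58.8
```

```bash
python3 -m pendant '[{"fingers":15,"tx":0.1,"ty":-0.4,"tz":0,"turn":0},{"fingers":15,"tx":0,"ty":0,"tz":0,"turn":0}]'|grep -E "pos|force"; python3 -m pendant '[{"fingers":15,"tx":0,"ty":-0.3,"tz":0,"turn":0},{"fingers":15,"tx":0,"ty":0,"tz":0,"turn":0}]'|grep -E "pos|force";python3 m.py w8
```

```text
eef_pos: [0.624, -0.0019, 0.0453]
wrist_force: [-0.5, 2.4, -1.0]
finger_force: 58.7
eef_pos: [0.624, -0.0019, 0.0453]
wrist_force: [-0.6, 4.2, -1.0]
finger_force: 58.7
t 12.625 [ 0.62397124 -0.00189697  0.04529175] [-3.14157309e+00 -1.54343133e-03  1.73212894e+00] [-0.58290852  4.21601727 -0.97962418]
barrel -0.036 [0.00364871 0.0269304 ] 0.01528955695871606 0.10124429410992015
barrel -0.026 [0.00395559 0.02663171] 0.015293645859549211 0.10142983900983985
blue y 6459 [0.0396 0.04  ]
blue x 0.0833325268773798 z [0.07262595 0.09083894 0.101936  ]
flange y 2247 [-0.0091 -0.0066 -0.0062]
cheekL 2001 [-0.0205  0.0038]
cheekR 1934 [0.0318 0.0511]
cheek y 2910 [-0.021  -0.0091]
lip x 4205 [-0.0157  0.0457]
```

Contact with the plate felt at about 4 N, and the barrel is centred in the slot. I'll back off about 0.7 mm and slide down.

```bash
python3 -m pendant '[{"fingers":15,"tx":-0.2,"ty":1.5,"tz":0,"turn":0},{"fingers":15,"tx":0,"ty":0,"tz":-1,"turn":0},{"fingers":15,"tx":0,"ty":0,"tz":-1,"turn":0},{"fingers":15,"tx":0,"ty":0,"tz":-1,"turn":0},{"fingers":15,"tx":0,"ty":0,"tz":-1,"turn":0},{"fingers":15,"tx":0,"ty":0,"tz":0,"turn":0}]'|grep -E "pos|force"; python3 -m pendant '[{"fingers":15,"tx":0,"ty":0,"tz":-1,"turn":0},{"fingers":15,"tx":0,"ty":0,"tz":-1,"turn":0},{"fingers":15,"tx":0,"ty":0,"tz":0,"turn":0}]'|grep -E "pos|force"
```

```text
eef_pos: [0.6238, -0.0013, 0.0413]
wrist_force: [-0.4, -0.1, -0.2]
finger_force: 58.7
eef_pos: [0.6238, -0.0011, 0.0393]
wrist_force: [0.3, -0.4, -0.5]
finger_force: 58.7
```

```bash
python3 -m pendant '[{"fingers":15,"tx":0,"ty":0,"tz":-1,"turn":0},{"fingers":15,"tx":0,"ty":0,"tz":-1,"turn":0},{"fingers":15,"tx":0,"ty":0,"tz":-1,"turn":0},{"fingers":15,"tx":0,"ty":0,"tz":0,"turn":0}]'|grep -E "pos|force"; python3 -m pendant '[{"fingers":15,"tx":0,"ty":0,"tz":-1,"turn":0},{"fingers":15,"tx":0,"ty":0,"tz":-1,"turn":0},{"fingers":15,"tx":0,"ty":0,"tz":0,"turn":0}]'|grep -E "pos|force"
```

```text
eef_pos: [0.6238, -0.0012, 0.0362]
wrist_force: [0.5, -0.2, -0.6]
finger_force: 58.7
eef_pos: [0.6238, -0.0011, 0.0343]
wrist_force: [-0.3, 0.5, -0.9]
finger_force: 58.7
```

Axis is now at about 0.078 m, with no contact. The last few millimetres go in fine steps.

```bash
python3 -m pendant '[{"fingers":15,"tx":0,"ty":0,"tz":-0.7,"turn":0},{"fingers":15,"tx":0,"ty":0,"tz":-0.6,"turn":0},{"fingers":15,"tx":0,"ty":0,"tz":0,"turn":0}]'|grep -E "pos|force"; python3 -m pendant '[{"fingers":15,"tx":0,"ty":0,"tz":-0.5,"turn":0},{"fingers":15,"tx":0,"ty":0,"tz":0,"turn":0}]'|grep -E "pos|force"; python3 -m pendant '[{"fingers":15,"tx":0,"ty":0,"tz":-0.5,"turn":0},{"fingers":15,"tx":0,"ty":0,"tz":0,"turn":0}]'|grep -E "pos|force"
```

```text
eef_pos: [0.6239, -0.0011, 0.033]
wrist_force: [0.2, 0.1, -0.5]
finger_force: 58.7
eef_pos: [0.6239, -0.0012, 0.0326]
wrist_force: [0.8, -0.0, 0.0]
finger_force: 58.7
eef_pos: [0.6239, -0.0011, 0.0321]
wrist_force: [0.4, -0.7, -0.0]
finger_force: 58.7
```

```bash
python3 -m pendant '[{"fingers":15,"tx":0,"ty":0,"tz":-0.5,"turn":0},{"fingers":15,"tx":0,"ty":0,"tz":0,"turn":0}]'|grep -E "pos|force"; python3 -m pendant '[{"fingers":15,"tx":0,"ty":0,"tz":-0.4,"turn":0},{"fingers":15,"tx":0,"ty":0,"tz":0,"turn":0}]'|grep -E "pos|force"
```

```text
eef_pos: [0.6239, -0.0012, 0.0316]
wrist_force: [-0.6, -0.0, -0.1]
finger_force: 58.7
eef_pos: [0.624, -0.0012, 0.0312]
wrist_force: [-0.1, 0.8, 0.8]
finger_force: 58.7
```

```bash
python3 -m pendant '[{"fingers":15,"tx":0,"ty":0,"tz":-0.4,"turn":0},{"fingers":15,"tx":0,"ty":0,"tz":0,"turn":0}]'|grep -E "pos|force"
```

```text
eef_pos: [0.6239, -0.0012, 0.031]
wrist_force: [-0.8, -0.1, 2.0]
finger_force: 58.8
```

Seated: contact at the expected height. Release, rise and check.

```bash
python3 -m pendant '[{"fingers":30,"tx":0,"ty":0,"tz":0,"turn":0},{"fingers":45,"tx":0,"ty":0,"tz":0,"turn":0},{"fingers":45,"tx":0,"ty":0,"tz":0,"turn":0},{"fingers":45,"tx":0,"ty":0,"tz":0,"turn":0}]'|grep -E "pos|force|width"; python3 -m pendant '[{"fingers":45,"tx":0,"ty":0,"tz":10,"turn":0},{"fingers":45,"tx":0,"ty":0,"tz":30,"turn":0},{"fingers":45,"tx":0,"ty":0,"tz":50,"turn":0},{"fingers":45,"tx":0,"ty":0,"tz":50,"turn":0},{"fingers":45,"tx":0,"ty":0,"tz":0,"turn":0},{"fingers":45,"tx":0,"ty":0,"tz":0,"turn":0}]'
sed -i "s/zt=o\['eef_pos'\]\[2\]+.056/zt=.087/" m.py
cat >>m.py <<'E'
t=(H<22)&(S>150)&(V>120)&(Z>.112)&(Z<.128)&(y>.02);P('tab x',x,t,(2,98));P('tab y',y,t,(2,98));P('tab z',Z,t,(50,))
m=(V<70)&(Z>.08)&(Z<.094)&(y>.03)&(y<.15)&(abs(x-.015)<.05);P('block y',y,m,(2,98))
b=(H>100)&(H<125)&(S>140)&(Z>.05)&(Z<.11)&(abs(x-.015)<.02);P('blue y',y,b,(2,98,99.5));P('blue x',x,b);P('blue z',Z,b,(2,98))
E
python3 m.py w9
```

```text
eef_pos: [0.6239, -0.0011, 0.0308]
wrist_force: [-0.3, -0.2, -0.4]
grip_width: 0.045
finger_force: 0.0
t: 17.55
eef_pos: [0.6239, -0.0012, 0.1712]
ee_rot: [3.141, 0.0, 1.732]
wrist_force: [-0.3, 0.6, -0.1]
grip_width: 0.045
finger_force: 0.0
t 17.55 [ 0.6239026  -0.00116169  0.17122112] [3.14105180e+00 1.72207613e-04 1.73179911e+00] [-0.30709671  0.55272409 -0.09984175]
barrel -0.036 [0.00370648 0.02677326] 0.015239869161127621 0.08712215610722564
barrel -0.026 [0.00384857 0.02659582] 0.01522219352849183 0.0869582284402373
blue y 8098 [0.0384 0.0402]
blue x 0.1545598650115769 z [0.05766426 0.07582533 0.08966535]
flange y 34 [-0.0082 -0.0069 -0.0057]
cheekL 578 [-0.0205 -0.0011]
cheekR 577 [0.0314 0.0509]
cheek y 810 [-0.0208 -0.0091]
lip x 557 [-0.0162  0.046 ]
tab x 0 
tab y 0 
tab z 0 
block y 0 
blue y 1318 [-0.0042  0.0406  0.0407]
blue x 1318 [0.0042 0.0262]
blue z 1318 [0.0739 0.0872]
```

View pics/w9.png

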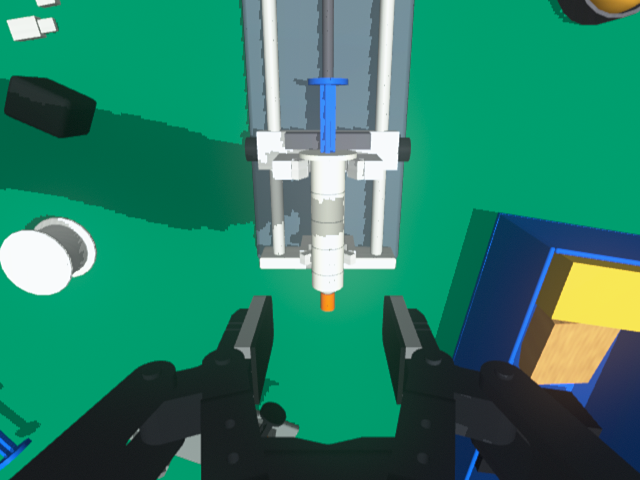

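The syringe lies home: flange at (327,155) behind the plate, barrel between the cheeks, cap at (327,302), plunger head at (328,81), axis at z ≈ 0.075. Next I'll approach the tab and measure it on the way.

```bash
python3 -m pendant '[{"fingers":45,"tx":-7,"ty":41.5,"tz":0,"turn":0},{"fingers":45,"tx":-7,"ty":41.5,"tz":0,"turn":0},{"fingers":45,"tx":0,"ty":0,"tz":0,"turn":0},{"fingers":45,"tx":0,"ty":0,"tz":0,"turn":0}]'|grep pos; python3 m.py w10 | tail -8
```

```text
eef_pos: [0.609, 0.0816, 0.1693]
lip x 741 [-0.0182  0.0483]
tab x 1047 [0.008  0.0229]
tab y 1047 [0.1115 0.1288]
tab z 1047 [0.1213]
block y 4901 [0.1091 0.1448]
blue y 1099 [-0.0042  0.0414  0.0415]
blue x 1099 [0.0041 0.0271]
blue z 1099 [0.0665 0.0872]
```

```bash
python3 -m pendant '[{"fingers":45,"tx":-7,"ty":45,"tz":0,"turn":0},{"fingers":45,"tx":-6,"ty":44,"tz":0,"turn":0},{"fingers":45,"tx":0,"ty":0,"tz":0,"turn":0},{"fingers":45,"tx":0,"ty":0,"tz":-30,"turn":0},{"fingers":45,"tx":0,"ty":0,"tz":-30,"turn":0},{"fingers":45,"tx":0,"ty":0,"tz":-25,"turn":0},{"fingers":45,"tx":0,"ty":0,"tz":-16,"turn":0},{"fingers":45,"tx":0,"ty":0,"tz":0,"turn":0},{"fingers":45,"tx":0,"ty":0,"tz":0,"turn":0}]'; python3 -m pendant '[{"fingers":25,"tx":0,"ty":0,"tz":0,"turn":0},{"fingers":18,"tx":0,"ty":0,"tz":0,"turn":0},{"fingers":8,"tx":0,"ty":0,"tz":0,"turn":0},{"fingers":8,"tx":0,"ty":0,"tz":0,"turn":0},{"fingers":8,"tx":0,"ty":0,"tz":0,"turn":0},{"fingers":8,"tx":0,"ty":0,"tz":0,"turn":0}]'
```

```text
t: 19.27
eef_pos: [0.598, 0.1706, 0.0708]
ee_rot: [3.14, 0.0, 1.731]
wrist_force: [0.7, 0.8, 0.4]
grip_width: 0.045
finger_force: 0.0
t: 20.02
eef_pos: [0.5963, 0.1708, 0.0709]
ee_rot: [-3.141, 0.0, 1.732]
wrist_force: [-5.0, -0.8, 6.1]
grip_width: 0.0145
finger_force: 60.7
```

```bash
python3 -m pendant '[{"fingers":8,"tx":0.8,"ty":-4.9,"tz":0,"turn":0},{"fingers":8,"tx":1.6,"ty":-9.9,"tz":0,"turn":0},{"fingers":8,"tx":1.6,"ty":-9.9,"tz":0,"turn":0},{"fingers":8,"tx":1.6,"ty":-9.9,"tz":0,"turn":0},{"fingers":8,"tx":1.6,"ty":-9.9,"tz":0,"turn":0},{"fingers":8,"tx":1.6,"ty":-9.9,"tz":0,"turn":0},{"fingers":8,"tx":0.8,"ty":-4.9,"tz":0,"turn":0},{"fingers":8,"tx":0,"ty":0,"tz":0,"turn":0},{"fingers":8,"tx":0,"ty":0,"tz":0,"turn":0}]'; python3 m.py w11|tail -7
```

```text
t: 21.15
eef_pos: [0.6058, 0.1114, 0.0709]
ee_rot: [-3.141, 0.0, 1.732]
wrist_force: [-3.3, -1.7, 5.8]
grip_width: 0.0147
finger_force: 60.7
tab x 2090 [0.0086 0.0226]
tab y 2090 [0.0528 0.0697]
tab z 2090 [0.1211]
block y 7924 [0.0505 0.0726]
blue y 754 [-0.0052  0.0194  0.0205]
blue x 754 [0.0106 0.0202]
blue z 754 [0.0745 0.0798]
```

```bash
python3 -m pendant '[{"fingers":8,"tx":0.3,"ty":-2,"tz":0,"turn":0},{"fingers":8,"tx":0.3,"ty":-2,"tz":0,"turn":0},{"fingers":8,"tx":0.2,"ty":-1,"tz":0,"turn":0},{"fingers":8,"tx":0,"ty":0,"tz":0,"turn":0}]'|grep -E "pos|wrist"; python3 -m pendant '[{"fingers":8,"tx":0.1,"ty":-0.5,"tz":0,"turn":0},{"fingers":8,"tx":0.1,"ty":-0.5,"tz":0,"turn":0}]'|grep -E "pos|wrist"; python3 -m pendant '[{"fingers":8,"tx":0.1,"ty":-0.5,"tz":0,"turn":0},{"fingers":8,"tx":0,"ty":0,"tz":0,"turn":0}]'|grep -E "pos|wrist"
```

```text
eef_pos: [0.6065, 0.1071, 0.0709]
wrist_force: [-5.5, 2.0, 4.9]
eef_pos: [0.6066, 0.1064, 0.0709]
wrist_force: [-5.0, 1.5, 6.1]
eef_pos: [0.6067, 0.1058, 0.0709]
wrist_force: [-4.4, 1.6, 5.1]
```

```bash
python3 -m pendant '[{"fingers":8,"tx":0.1,"ty":-0.5,"tz":0,"turn":0},{"fingers":8,"tx":0,"ty":0,"tz":0,"turn":0}]'|grep -E "pos|wrist"; python3 -m pendant '[{"fingers":8,"tx":0.1,"ty":-0.4,"tz":0,"turn":0},{"fingers":8,"tx":0,"ty":0,"tz":0,"turn":0}]'|grep -E "pos|wrist"
```

```text
eef_pos: [0.6068, 0.1053, 0.0709]
wrist_force: [-3.9, 1.7, 6.8]
eef_pos: [0.6069, 0.1049, 0.0709]
wrist_force: [-4.4, 1.0, 6.4]
```

```bash
python3 -m pendant '[{"fingers":8,"tx":0.1,"ty":-0.4,"tz":0,"turn":0},{"fingers":8,"tx":0,"ty":0,"tz":0,"turn":0}]'|grep -E "pos|wrist"
```

```text
eef_pos: [0.6069, 0.1045, 0.0708]
wrist_force: [-5.3, 1.3, 6.5]
```

```bash
python3 -m pendant '[{"fingers":8,"tx":0.1,"ty":-0.4,"tz":0,"turn":0},{"fingers":8,"tx":0,"ty":0,"tz":0,"turn":0}]'|grep -E "pos|wrist"
```

```text
eef_pos: [0.607, 0.1042, 0.0708]
wrist_force: [-5.5, 1.2, 6.1]
```

```bash
python3 -m pendant '[{"fingers":8,"tx":0.1,"ty":-0.4,"tz":0,"turn":0},{"fingers":8,"tx":0,"ty":0,"tz":0,"turn":0}]'|grep -E "pos|wrist"
```

```text
eef_pos: [0.607, 0.1038, 0.0709]
wrist_force: [-5.6, 0.8, 5.9]
```

```bash
python3 -m pendant '[{"fingers":8,"tx":0.1,"ty":-0.4,"tz":0,"turn":0},{"fingers":8,"tx":0,"ty":0,"tz":0,"turn":0}]'|grep -E "pos|wrist"
```

```text
eef_pos: [0.6071, 0.1037, 0.0709]
wrist_force: [-5.2, 2.7, 6.4]
```

```bash
python3 -m pendant '[{"fingers":8,"tx":0,"ty":-0.4,"tz":0,"turn":0},{"fingers":8,"tx":0,"ty":0,"tz":0,"turn":0}]'|grep -E "pos|wrist"
```

```text
eef_pos: [0.6071, 0.1037, 0.0708]
wrist_force: [-4.8, 2.5, 7.0]
```

```bash
python3 -m pendant '[{"fingers":8,"tx":0,"ty":-0.3,"tz":0,"turn":0},{"fingers":8,"tx":0,"ty":0,"tz":0,"turn":0}]'|grep -E "pos|wrist"
```

```text
eef_pos: [0.6071, 0.1037, 0.0709]
wrist_force: [-5.8, 3.7, 6.1]
```

```bash
python3 -m pendant '[{"fingers":8,"tx":0,"ty":-0.3,"tz":0,"turn":0},{"fingers":8,"tx":0,"ty":0,"tz":0,"turn":0}]'|grep -E "pos|wrist"
```

```text
eef_pos: [0.6071, 0.1037, 0.0708]
wrist_force: [-5.3, 3.9, 6.4]
```

```bash
python3 -m pendant '[{"fingers":8,"tx":0,"ty":-0.3,"tz":0,"turn":0},{"fingers":8,"tx":0,"ty":0,"tz":0,"turn":0},{"fingers":8,"tx":0,"ty":0,"tz":0,"turn":0},{"fingers":8,"tx":0,"ty":0,"tz":0,"turn":0},{"fingers":8,"tx":0,"ty":0,"tz":0,"turn":0}]'|grep -E "pos|wrist"; python3 m.py w12|tail -7
```

```text
eef_pos: [0.6071, 0.1037, 0.0709]
wrist_force: [-5.3, 5.3, 6.8]
tab x 2092 [0.0086 0.0226]
tab y 2092 [0.0448 0.0617]
tab z 2092 [0.1211]
block y 7919 [0.0426 0.0646]
blue y 538 [-0.0058  0.012   0.0126]
blue x 538 [0.0107 0.02  ]
blue z 538 [0.0745 0.0799]
```

```bash
python3 -m pendant '[{"fingers":8,"tx":0,"ty":0.7,"tz":0,"turn":0},{"fingers":8,"tx":0,"ty":0,"tz":0,"turn":0},{"fingers":25,"tx":0,"ty":0,"tz":0,"turn":0},{"fingers":45,"tx":0,"ty":0,"tz":0,"turn":0},{"fingers":45,"tx":0,"ty":0,"tz":0,"turn":0},{"fingers":45,"tx":0,"ty":0,"tz":0,"turn":0}]'; python3 -m pendant '[{"fingers":45,"tx":0,"ty":0,"tz":10,"turn":0},{"fingers":45,"tx":0,"ty":0,"tz":40,"turn":0},{"fingers":45,"tx":0,"ty":0,"tz":50,"turn":0},{"fingers":45,"tx":5,"ty":-45,"tz":20,"turn":0},{"fingers":45,"tx":5,"ty":-45,"tz":0,"turn":0},{"fingers":45,"tx":0,"ty":0,"tz":0,"turn":0},{"fingers":45,"tx":0,"ty":0,"tz":0,"turn":0}]'; python3 m.py w13
```

```text
t: 25.88
eef_pos: [0.6084, 0.1018, 0.0698]
ee_rot: [3.141, 0.0, 1.732]
wrist_force: [0.4, -0.5, 0.4]
grip_width: 0.045
finger_force: 0.0
t: 26.75
eef_pos: [0.6181, 0.0121, 0.19]
ee_rot: [3.142, -0.001, 1.731]
wrist_force: [0.1, -0.0, 0.1]
grip_width: 0.0452
finger_force: 0.0
t 26.75 [0.61811249 0.01210374 0.19003614] [ 3.14155973e+00 -5.81061212e-04  1.73131676e+00] [ 0.11390167 -0.01852691  0.06759547]
barrel -0.036 [0.00366359 0.02626441] 0.01496399617799419 0.08693158493957223
barrel -0.026 [0.00372349 0.02695288] 0.01533818695697843 0.08680449134907384
blue y 7951 [0.0339 0.0381]
blue x 0.15725903311876765 z [0.05768714 0.07548622 0.0896336 ]
flange y 31 [-0.0086 -0.0072 -0.0058]
cheekL 503 [-0.0207 -0.0002]
cheekR 511 [0.0313 0.051 ]
cheek y 696 [-0.0207 -0.009 ]
lip x 297 [-0.0176  0.0484]
tab x 874 [0.0078 0.0228]
tab y 874 [0.0436 0.0608]
tab z 874 [0.1213]
block y 1450 [0.0412 0.0635]
blue y 952 [-0.0048  0.0387  0.0387]
blue x 952 [0.0061 0.0249]
blue z 952 [0.0743 0.0867]
```

View pics/w13.png

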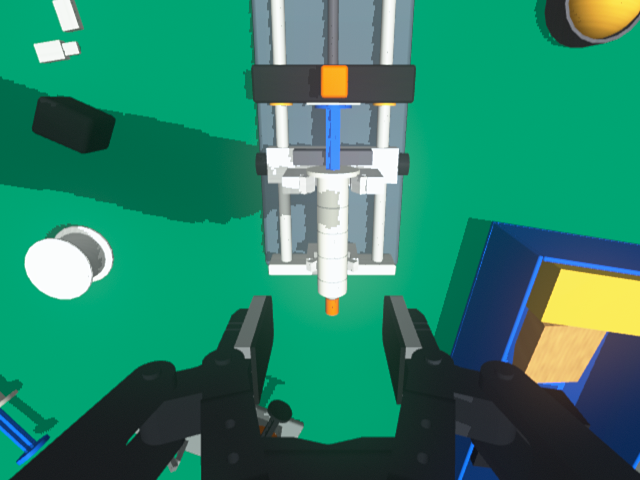

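The pusher (333,83) touches the plunger head (333,105), the syringe is seated and the gripper is clear of everything. Handing in.

```bash
python3 -c "
from station import robot
print(robot.sign_off())"
```

```text
the job is handed in; nothing more can be done
None
```

The white syringe is home in the dispenser with its flange in the groove, the pusher was pressed snug against the plunger at about 5 N, and I let go and handed the job in at about 27 s; no verdict came back.

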